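Seat a welding fixture plate and load a post flange

ROBOT

A 6-joint arm with a two-finger parallel gripper is mounted at the origin on the work surface. World frame = base frame: x ahead of the robot, y to its left, z up, the work surface at z = 0. Lengths are in mm, angles in rad, forces in N, time in s.
With the tool pointing down it reaches from about 350 to 875 mm from the base axis. Payload 4.2 kg.
Tool frame: the origin (TCP) lies midway between the tips of the shut fingers; the grasp point (between the pads) lies 19 mm behind it (arm.grip_depth is the distance from the TCP to the grasp point, in mm); z points along the fingers, x is the direction in which the jaws open and shut, and the axes are right-handed (so a half turn about z gives the same grasp; the last joint's range is limited). The gripper opens to 85 mm and grips with 20 to 120 N. Pads are 22 mm wide; open, the fingers measure 114 mm over their backs; the gripper's body (76 mm by 85 mm) begins 54 mm behind the grasp point. The pads swing forward as they close: fully open they stand 13 mm farther back than shut.
Start: joints at [1.449, 0.385, 0.008, 0, -1.194, -0.259], TCP at [232.256, 580.221, 231.312] pointing down, gripper open.
Joint ranges: [-3.14, 3.14], [-1.21, 2.06], [-1.07, 1.41], [-3.16, 2.05], [-2.99, -0.16], [-3.1, 3.1]. Speed limits (rad/s): [2.79, 2.79, 3.14, 3.14, 3.14, 3.14].

INTERFACE

Orientations are given as a unit quaternion [x, y, z, w].
In Python, from bench import arm, eyes, find_in, silhouettes gives the robot as it stands. The module is installed in compiled form; this text tells all that it offers.
- The arm moves only by the tool play_rows, never from a script. Its arguments are lists of equal length, an entry for each row: "offset": the shift along the world's x, y, z in mm, a list of three; "turn": the turn about the world's z in rad. In form: {"offset": [[x, y, z], ...], "turn": [turn, ...]}. A call has 1 to 12 rows; each row shifts and turns the pose as measured when the row begins; what a row does not reach is not made up. A row lasts 1/10 s, in which the tool goes at most 50 mm and 8.59 degrees, less where a joint would pass 70% of its speed; a pose out of reach is approached as far as the arm can. A call is refused whole if a number of a shift passes 50 or a number of a turn 0.15, either way. A call with a gripper value outside its range is refused whole. "grip" is the gripper's target within -1 to 1 (fully open at 1, half-way at 0, shut at -1), set as the call begins (left out, the last holds). The fingers move at their own pace and stop on an object; the grip force is fixed at half the most. Time passes only in rows, so rows that do not move let the fingers close. It gives the time, the measured TCP pose, the force and the opening at its end, in the units of the state.
- arm.read_state(): the state, without advancing time (a new reading comes with each control period).
- eyes.get_image(name): name is "side" or "top"; returns (picture, depth): 384x512x3 uint8, red, green, blue; 384x512 float32, mm along the optical axis (not along the pixel's ray), 0 where there is no reading.
- eyes.camera_params(name): a dict with "camera_matrix" (3x3 intrinsics, pixels), "camera_from_world" (4x4, takes a point from world to camera coordinates). Camera axes: x right, y down, z forward; pixel columns grow to the right and rows downward; lengths in mm; the calibration is good to about 2 mm. A picture is of the moment at which its call begins. camera_params takes no time and is no camera call.
- arm.job_done(): hands the job in, once; it reports no verdict.
Trained networks look in the newest picture that a camera, given by its name, has taken for a name from the list of things; names that differ only in an ending like _2 or _b are one class to them, and where a whole thing is asked for, a point or a joint stands for the part that bears it (a point fixed in the world has none). Each returns a list of dicts, best first, with "score" (0 to 1); they miss things now and then, are a little off and sometimes report something else, mostly with a low value. They report only what shows in the picture. A call takes as long as a camera call. They do not tell look-alikes from the thing itself.
- find_in(camera, query): "bbox" ([centre column, centre row, width, height] in pixels, round what is visible of it).
- silhouettes(camera, query): "mask" (384x512 bool, what is visible of it) and "bbox" ([centre column, centre row, width, height] in pixels, round what is visible of it).
The state is a dict: "clock": time; "joints": joint angles; "joint_vel": joint speeds; "joint_efforts": joint torques, N m; "position": TCP position; "ee_rot": TCP orientation; "contact_force": force on the tool from outside, world axes, zero at the start; "wrist_torque": the same for the moment, N m; "gripper_width": finger opening in mm.
Only numpy, scipy, OpenCV 4.12 (cv2) and the standard library are available. Lean on these libraries where they do the work, as an engineer would, in place of code of your own. Each camera call takes 0.05 s, during which the arm holds its last target. There are 200 camera calls.

TASK

Set the T-shaped fixture plate on the locating base: lower it gently so that the ball foot at its narrow end settles into the cone and the other two feet into the V groove and onto the flat pad, and let go. Then put the post flange on the plate, its two holes over the two pins, down flat on the plate, without unseating the plate. Leave the hammer, the tin and the angle offcut where they are.

Things in the scene. Friction and masses are not known exactly. Their poses are not given: they have to be found in the camera images.
- base: Locating base, fixed to the table: a steel slab 190 (x) x 180 (y) x 12 mm with three polished, slippery seats on top. Origin at the centre of its underside on the table, z up. Its position and yaw vary. When the plate is seated, the plate's x and y axes and origin lie over those of the base, and the plate's origin is 16.8 mm above the base's origin.
- cone_seat (a point): Centre of an 18 mm ball when it is home in the cone seat: a round boss, 45 mm across and 33 mm high above the table, with a conical hollow 36 mm wide at the mouth; at (62, 0, 25.8) mm in the base's frame.
- groove_seat (a point): Centre of an 18 mm ball when it is home in the V-groove seat: a 52 mm long block, 46 mm wide, 30 mm high above the table, with an open 90-degree V pointing at the cone; at (-45, 52, 25.8) mm in the base's frame.
- flat_seat (a point): Centre of an 18 mm ball when it stands in the middle of the flat seat, a round pad 40 mm across whose top is 16.8 mm above the table; at (-45, -52, 25.8) mm in the base's frame.
- plate: Fixture plate, aluminium, about 0.7 kg, loose, standing at the start level on its three ball feet on the table. T-shaped, 8 mm thick, underside 29 mm and top 37 mm above the bottoms of the feet. Crossbar: x from -67 to -23 mm, y from -68 to 68 mm. Stem (narrow end towards +x): out to x = 86 mm, 56 mm wide. Origin at the level of the bottoms of the feet, z up. On top stand an upright handle bar and two pins.
- foot_single (a point): Centre of the 18 mm ball foot under the narrow end (stem) of the plate, at (62, 0, 9) mm in the plate's frame. It goes in the cone.
- foot_left (a point): Centre of the 18 mm ball foot under the +y end of the crossbar, at (-45, 52, 9) mm in the plate's frame. It goes in the groove.
- foot_right (a point): Centre of the 18 mm ball foot under the -y end of the crossbar, at (-45, -52, 9) mm in the plate's frame. It goes on the flat pad.
- handle (a point): Grip point of the plate's handle, an upright flat bar 12 mm thick (along the plate's x), 50 mm long (along its y), 34 mm high above the plate's top; grip it with the fingers closing along the plate's x. The point lies in the bar's middle plane, 23 mm above the plate's top and 11 mm below the bar's top, at (5, 0, 60) mm in the plate's frame, near the centre of mass. Frame as the plate's.
- pins_mid (a point): Point on the plate's top midway between the two pins, at (-45, 0, 37) mm in the plate's frame, axes as the plate's. The pins stand at y = +34 and -34 mm from it, 8 mm in diameter, 16 mm high, the last 5 mm tapering to a 3 mm tip.
- flange: Post flange, steel, about 0.3 kg, loose, lying flat on the table at the start: a plate 44 (x) x 94 (y) x 6 mm with two through holes of 11 mm at y = +34 and -34 mm, and a square tube 32 x 32 mm standing 60 mm high at its centre, sides along x and y. Origin at the centre of the underside, z up. It fits either way round. Loaded, its origin lies on pins_mid with its y along the row of pins.
- tube_grip (a point): Grip point on the flange's square tube, on its axis, 46 mm above the flange's underside and 20 mm below the tube's open top: finger tips kept above 22 mm over the underside clear the pins. Grip it with the fingers closing along the flange's y (one finger on the side of each hole; the plate's handle then stays clear). Axes as the flange's.
- hammer: Hammer lying beyond the base, a bystander, about 0.3 m long.
- paste_tin: Closed tin, 76 mm across, 75 mm high, a bystander.
- offcut: Offcut of steel angle, 160 x 30 x 30 mm, lying beyond the parts on the robot's left, a bystander.
Mind the look-alikes: they are no part of the job. There is more than one size of the plate; the job needs the larger.

How it is judged (in metres and radians):
On the way, in this order (a step that is already met when the one before it is completed fails the run):
1. the plate sits home on its three seats and has been let go (distance between foot_single and cone_seat below 0.003 m and distance between foot_left and groove_seat below 0.0035 m and distance between foot_right and flat_seat below 0.0035 m and linear speed of plate below 0.02 m/s and contact force between the fingers and plate below 0.3 N), for 0.2 s.
2. the flange is down over both pins, flat on the plate (distance between foot_single and cone_seat below 0.003 m and distance between foot_left and groove_seat below 0.0035 m and distance between foot_right and flat_seat below 0.0035 m and x of flange in the frame of pins_mid between -0.003 and 0.003 m and y of flange in the frame of pins_mid between -0.003 and 0.003 m and z of flange in the frame of pins_mid between -0.0025 and 0.0025 m and angle between the y axis of flange and the y axis of plate, either way round below 0.08 rad and angle between the z axis of flange and the z axis of plate, either way round below 0.05 rad), for 0.2 s.
At the end, for the whole second after the job is handed in: The plate's feet are home in cone (within 3 mm), groove and flat seat (3.5 mm each); the flange lies on the plate over both pins (3 mm sideways, 2.5 mm in height, 0.08 rad in yaw, 0.05 rad in tilt); both are let go and at rest (all of step 2 and linear speed of each of plate, flange below 0.02 m/s and contact force between the fingers and plate below 0.3 N and contact force between the fingers and flange below 0.3 N); the robot touches nothing.
It fails at once if the plate comes down on the base faster than 0.4 m/s (dropped or slammed) (horizontal distance between plate and base below 0.06 m and z of plate in the frame of base below 0.045 m and linear speed of plate above 0.4 m/s).
It fails at once if the hammer, the tin or the offcut is shifted by more than 30 mm (distance of any of hammer, paste_tin, offcut from where it was at the start of the episode above 0.03 m).
It also fails if it takes over 64 s, if anything falls off the work surface, if the arm or the gripper's body presses on something with over 40 N, if the wrist force passes 120 N, or if a joint passes its speed limit or range.

## Working session

There is one attempt and no reset: what is moved stays moved. The work goes in short steps, Python scripts to look and compute and a tool call to move; the robot and the scene stay as the last step left them, time stands still between calls to the robot, and variables do not carry over. Pictures are saved under pics/ and viewed, on a budget of 10 in all, crops included, one or two more only if the job needs it, and the job is handed in when it is done.

Besides the shell and the picture viewer there is one more tool, called after "Request:" as name([rows], argument=value, ...), one row to a line, values as JSON. play_rows: Moves the arm, as the interface text tells. Its arguments: {"type":"object","properties":{"offset":{"type":"array","items":{"type":"array","items":{"type":"number"}}},"turn":{"type":"array","items":{"type":"number"}},"grip":{"type":"number"}},"required":["offset","turn"]}

```bash
mkdir -p pics
cat > h.py <<'E'
import numpy as np, cv2
from bench import arm, eyes, find_in, silhouettes
def cam(n):
    p=eyes.camera_params(n); return np.array(p["camera_matrix"]),np.array(p["camera_from_world"])
def cloud(n,d):
    K,T=cam(n); v,u=np.mgrid[:384,:512]
    P=np.stack([(u-K[0,2])/K[0,0]*d,(v-K[1,2])/K[1,1]*d,d],-1)
    W=(P-T[:3,3])@T[:3,:3]; W[d<=0]=np.nan; return W
def proj(n,X):
    K,T=cam(n); c=np.atleast_2d(X)@T[:3,:3].T+T[:3,3]; q=c@K.T; return q[:,:2]/q[:,2:]
E
python3 - <<'E'
from h import *
ims=[]
for n in("top","side"):
    im,d=eyes.get_image(n); cv2.imwrite(f"pics/{n}0.png",im[:,:,::-1]); np.save(f"{n}0.npy",d)
    K,T=cam(n); print(n,K[0,0],(-T[:3,:3].T@T[:3,3]).round(),T[2,:3].round(2))
    W=cloud(n,d)
    for q in("plate","base","flange","hammer","paste_tin","offcut"):
        for r in silhouettes(n,q):
            m=r["mask"]; w=W[m]; print(q,round(r["score"],2),np.round(r["bbox"]),np.nanmedian(w,0).round(),np.nanmax(w[:,2]).round())
print(arm.read_state())
E
```

```text
top 423.9182490664256 [ 376.   16. 1100.] [ 0.15 -0.01 -0.99]
plate 0.88 [130. 214.  64.  73.] [481. 323.  38.] 76.0
plate 0.73 [142. 301.  40.  46.] [254. 294.  27.] 54.0
base 0.94 [275. 201.  85.  87.] [525. -25.  13.] 38.0
flange 0.94 [378. 226.  38.  30.] [ 459. -289.    8.] 71.0
flange 0.59 [132. 215.  69.  76.] [481. 324.  38.] 76.0
hammer 0.74 [246. 111. 102.  34.] [769.  88.  24.] 32.0
hammer 0.73 [274. 198.  85.  87.] [525. -23.  13.] 38.0
hammer 0.54 [131. 215.  66.  67.] [479. 324.  38.] 76.0
paste_tin 0.63 [348. 118.  32.  34.] [ 736. -205.   74.] 81.0
offcut 0.62 [149. 134.  63.  10.] [705. 306.   5.] 35.0
offcut 0.4 [130. 214.  68.  66.] [481. 323.  38.] 76.0
side 365.0547872195684 [451. 732. 622.] [ 0.09 -0.79 -0.6 ]
plate 0.91 [261. 319.  90.  82.] [480. 334.  38.] 74.0
plate 0.59 [371. 320.  59.  48.] [256. 300.  26.] 51.0
base 0.55 [258. 204.  93.  57.] [526.  -9.  13.] 36.0
flange 0.37 [259. 203.  88.  63.] [526.  -8.  13.] 36.0
hammer 0.66 [151. 212.  56.  71.] [768. 150.  24.] 30.0
paste_tin 0.66 [198. 148.  26.  38.] [ 743. -185.   53.] 79.0
paste_tin 0.39 [263. 319.  94.  81.] [481. 333.  38.] 74.0
offcut 0.8 [152. 300.  45.  80.] [705. 323.   5.] 34.0
{'clock': 0.7, 'joints': array([ 1.44859727e+00,  3.84666823e-01,  7.91953552e-03, -3.07346270e-05,
       -1.19398627e+00, -2.58625178e-01]), 'joint_vel': array([-0.00104912, -0.00135251,  0.00036348, -0.00152889, -0.00143362,
        0.00038276]), 'joint_efforts': array([-7.78681097e-04, -3.91946483e+01,  1.88584453e+01,  4.18990910e+00,
       -2.65270319e-04, -4.30764203e-06]), 'position': array([232.25060951, 580.22992065, 231.33521753]), 'ee_rot': array([-5.60492514e-01,  8.28159490e-01,  3.30451624e-05,  9.85868751e-06]), 'contact_force': array([ 0.97017789, -0.28703598, -0.10251823]), 'wrist_torque': array([-0.05677576, -0.0358722 , -0.01719937]), 'gripper_width': 85.23491798375456}
```

View pics/top0.png

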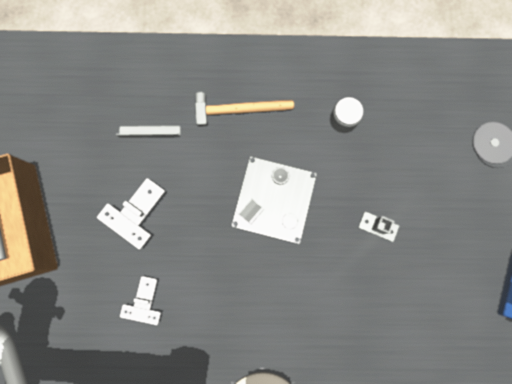

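View pics/side0.png

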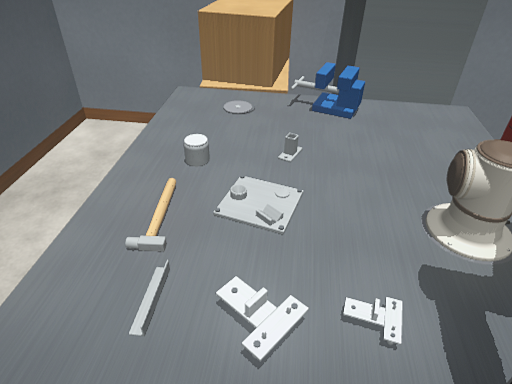

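Candidates for the plate are a large T at top pixel (130,214) and a small T at (141,301). The job needs the large one, at (130,214). The base is at (275,201) and the flange at (379,226). Next I fit silhouettes of the known shapes and check the result in one crop.

```bash
cat > fit.py <<'E'
from h import *
from scipy.optimize import minimize
def box(x0,x1,y0,y1,z0,z1): return np.array([[x,y,z] for x in(x0,x1) for y in(y0,y1) for z in(z0,z1)],float)
def cyl(x,y,r,z0,z1):
    a=np.linspace(0,2*np.pi,24,endpoint=False); return np.array([[x+r*np.cos(t),y+r*np.sin(t),z] for t in a for z in(z0,z1)])
M={"plate":[box(-67,-23,-68,68,29,37),box(-67,86,-28,28,29,37),box(-1,11,-25,25,37,71)]+[cyl(-45,s*34,4,37,50) for s in(1,-1)]+[cyl(x,y,7,2,29) for x,y in((62,0),(-45,52),(-45,-52))],
"base":[box(-95,95,-90,90,0,12),cyl(62,0,22.5,12,33),box(-71,-19,29,75,12,30)],
"flange":[box(-22,22,-47,47,0,6),box(-16,16,-16,16,6,66)]}
S=4
def render(n,k,p,z=0,rng=None,win=None):
    c,s=np.cos(p[2]),np.sin(p[2]); R=np.array([[c,-s,0],[s,c,0],[0,0,1]])
    x0,y0,w,h=win; im=np.zeros((h*S,w*S),np.uint8)
    for b in M[k]:
        q=proj(n,b@R.T+[p[0],p[1],z]); q=((q-[x0,y0]+.5)*S-.5)
        cv2.fillConvexPoly(im,cv2.convexHull(np.round(q*16).astype(np.int32)),255,shift=4)
    return cv2.resize(im,(w,h),interpolation=cv2.INTER_AREA)/255.
def fit(n,k,mask,p0,z=0):
    """mask float 384x512 target coverage; p0 = x,y,yaw"""
    q=proj(n,[p0[0],p0[1],z])[0]; r=80
    x0,y0=max(int(q[0])-r,0),max(int(q[1])-r,0); win=(x0,y0,min(160,512-x0),min(160,384-y0))
    T=mask[y0:y0+win[3],x0:x0+win[2]]
    f=lambda v:((render(n,k,(v[0],v[1],v[2]/50),z,win=win)-T)**2).sum()
    best=None
    for st in(8,2):
        v0=best.x if best else np.array([p0[0],p0[1],p0[2]*50])
        sim=np.vstack([v0]+[v0+st*e for e in np.eye(3)])
        best=minimize(f,v0,method="Nelder-Mead",options=dict(initial_simplex=sim,xatol=.05,fatol=.01))
    return best.x*[1,1,.02],best.fun,render(n,k,best.x*[1,1,.02],z,win=win),win
def objmask(n,d,c,r,zmin=4,zmax=90):
    W=cloud(n,d); return ((W[...,2]>zmin)&(W[...,2]<zmax)&(np.hypot(W[...,0]-c[0],W[...,1]-c[1])<r)).astype(float)
E
cat > m1.py <<'E'
from fit import *
tiles=[]
guess={"plate":(490,325,[-.6]),"base":(525,-25,[-.25]),"flange":(460,-289,[-.3])}
for k,(x,y,yw) in guess.items():
    for n in("top","side"):
        d=np.load(n+"0.npy"); m=objmask(n,d,(x,y),{"plate":120,"base":150,"flange":75}[k])
        W=cloud(n,d); tab=np.abs(W[...,2])<3
        print(k,n,"table z",np.nanmedian(W[...,2][tab]).round(2),np.nanstd(W[...,2][tab]).round(2))
        for a in yw:
            best=min((fit(n,k,m,(x,y,a+j)) for j in np.arange(0,6.2,np.pi/2)),key=lambda r:r[1])
            print("  ",best[0].round(3),round(best[1],1),m.sum())
        im=cv2.imread(f"pics/{n}0.png"); x0,y0,w,h=best[3]
        t=cv2.resize(im[y0:y0+h,x0:x0+w],None,fx=4,fy=4,interpolation=cv2.INTER_CUBIC)
        r=cv2.resize(best[2],None,fx=4,fy=4)
        cs,_=cv2.findContours((r>.5).astype(np.uint8),cv2.RETR_LIST,cv2.CHAIN_APPROX_NONE); cv2.drawContours(t,cs,-1,(0,0,255),1)
        cy,cx=t.shape[0]//2,t.shape[1]//2; t=t[cy-195:cy+195,cx-195:cx+195]; t=cv2.resize(t,(265,295)); tiles.append(t)
cv2.imwrite("pics/fit0.png",np.vstack([np.hstack(tiles[0::2]),np.hstack(tiles[1::2])]))
E
python3 m1.py
```

```text
plate top table z 0.59 1.47Traceback (most recent call last):
  File "m1.py", line 10, in <module>
    best=min((fit(n,k,m,(x,y,a+j)) for j in np.arange(0,6.2,np.pi/2)),key=lambda r:r[1])
  File "m1.py", line 10, in <genexpr>
    best=min((fit(n,k,m,(x,y,a+j)) for j in np.arange(0,6.2,np.pi/2)),key=lambda r:r[1])
              ~~~^^^^^^^^^^^^^^^^^
  File "fit.py", line 27, in fit
    best=minimize(f,v0,method="Nelder-Mead",options=dict(initial_simplex=sim,xatol=.05,fatol=.01))
    res = _minimize_neldermead(fun, x0, args, callback, bounds=bounds,
                               **options)
    fxcc = func(xcc)
    fx = function(np.copy(x), *(wrapper_args + args))
  File "fit.py", line 22, in <lambda>
    f=lambda v:((render(n,k,(v[0],v[1],v[2]/50),z,win=win)-T)**2).sum()
                 ~~~~~~^^^^^^^^^^^^^^^^^^^^^^^^^^^^^^^^^^^
  File "fit.py", line 14, in render
    q=proj(n,b@R.T+[p[0],p[1],z]); q=((q-[x0,y0]+.5)*S-.5)
  File "h.py", line 10, in proj
    K,T=cam(n); c=np.atleast_2d(X)@T[:3,:3].T+T[:3,3]; q=c@K.T; return q[:,:2]/q[:,2:]
        ~~~^^^
  File "h.py", line 4, in cam
    p=eyes.camera_params(n); return np.array(p["camera_matrix"]),np.array(p["camera_from_world"])
ValueError: time passes only in moves, steps and waits
```

```bash
sed -i 's/^def cam/import functools\n@functools.cache\ndef cam/' h.py; sleep 1; python3 m1.py
```

```text
plate top table z 0.59 1.47
   [488.595 327.24   -0.61 ] 384.1 2331.0
plate side table z 0.89 1.05
   [489.868 325.864  -0.609] 99.8 3350.0
base top table z 0.59 1.47
   [ 5.26883e+02 -2.48840e+01 -2.41000e-01] 396.9 5370.0
base side table z 0.89 1.05
   [ 5.28129e+02 -2.87940e+01 -2.37000e-01] 107.4 3237.0
flange top table z 0.59 1.47
   [ 460.472 -296.639    2.757] 165.9 687.0
flange side table z 0.89 1.05
   [ 4.62258e+02 -3.01690e+02 -3.85000e-01] 26.2 399.0
```

View pics/fit0.png

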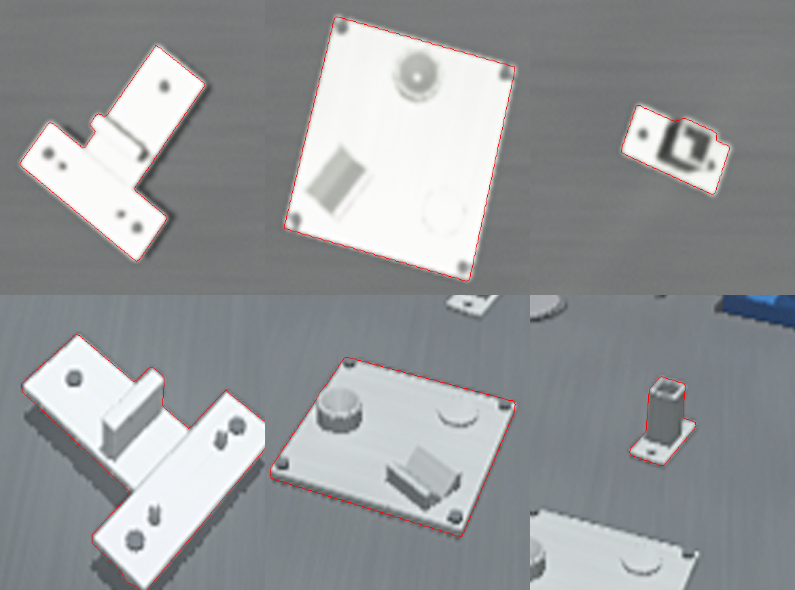

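The crop confirms the choice: the large T has the handle and pins, the cone is at the upper right of the base, and the outlines sit on the edges. Going above the handle.

Request:
play_rows([
  [22,-21.5,-5],
  [22,-21.5,-5],
  [22,-21.5,-5],
  [22,-21.5,-5],
  [22,-21.5,-5],
  [22,-21.5,-5],
  [22,-21.5,-5],
  [22,-21.5,-5],
  [22,-21.5,-5],
  [22,-21.5,-5],
  [22,-21.5,-5],
  [20,-20,-5],
], turn=[0.112,0.112,0.112,0.112,0.112,0.112,0.112,0.112,0.112,0.112,0.112,0.112], grip=1)

```text
clock: 1.9
position: [500.9, 317.0, 171.3]
ee_rot: [0.963, -0.268, -0.002, -0.002]
contact_force: [0.4, 1.0, 0.2]
gripper_width: 85.6
```

```bash
cat >> h.py <<'E'
def tool():
    s=arm.read_state(); x,y,z,w=s["ee_rot"]; return s["position"],np.arctan2(2*(x*y+z*w),1-2*(y*y+z*z)),s
E
cat > s.py <<'E'
from h import *
p,a,s=tool(); print(p.round(1),round(a,3),s["joints"].round(2),s["contact_force"].round(1),s["gripper_width"],s["clock"])
E
python3 s.py
```

```text
[500.9 317.  171.3] -0.544 [ 0.83  0.38 -0.16 -0.01 -1.03  1.77] [0.4 1.  0.2] 85.62851213383826 1.9
```

Request:
play_rows([
  [-4,4,-20],
  [-3,3,-20],
  [0,0,-20],
  [0,0,-20],
  [0,0,0],
  [0,0,0],
], turn=[-0.05,0,0,0,0,0])

```text
clock: 2.5
position: [497.8, 320.8, 89.7]
ee_rot: [0.955, -0.296, -0.0, -0.003]
contact_force: [0.6, 0.9, 0.7]
gripper_width: 85.4
```

```bash
python3 s.py
```

```text
[497.8 320.8  89.7] -0.6 [ 0.84  0.46 -0.26 -0.   -0.85  1.7 ] [0.6 0.9 0.7] 85.39839692630363 2.5
```

Request:
play_rows([
  [-3,2,-18],
  [-1.5,1,-18],
  [0,0,-6],
  [0,0,-2],
  [0,0,0],
  [0,0,0],
], turn=[-0.01,0,0,0,0,0])

```text
clock: 3.1
position: [497.3, 327.7, 52.4]
ee_rot: [0.954, -0.3, 0.003, -0.009]
contact_force: [-0.4, 0.1, 0.7]
gripper_width: 85.5
```

Request:
play_rows([
  [0,0,0],
  [0,0,0],
], turn=[0,0])

```text
clock: 3.3
position: [498.0, 328.3, 54.0]
ee_rot: [0.954, -0.299, 0.004, -0.011]
contact_force: [1.4, -0.1, 0.4]
gripper_width: 85.3
```

```bash
python3 s.py
```

```text
[498.  328.3  54. ] -0.608 [ 0.85  0.51 -0.29 -0.   -0.75  1.68] [ 1.4 -0.1  0.4] 85.25535933660171 3.3
```

Request:
play_rows([
  [-2,-2,-2],
  [-2,-2,-2],
  [-1,-1,-2],
  [0,0,-1],
  [0,0,-1],
  [0,0,0],
], turn=[0,0,0,0,0,0])

```text
clock: 3.9
position: [492.5, 322.6, 45.7]
ee_rot: [0.954, -0.3, 0.004, -0.011]
contact_force: [-0.4, 0.4, 0.5]
gripper_width: 85.0
```

Good. Close.

Request:
play_rows([
  [0,0,0],
  [0,0,0],
  [0,0,0],
  [0,0,0],
  [0,0,0],
  [0,0,0],
  [0,0,0],
  [0,0,0],
], turn=[0,0,0,0,0,0,0,0], grip=-1)

```text
clock: 4.7
position: [493.0, 323.1, 45.9]
ee_rot: [0.954, -0.299, 0.004, -0.011]
contact_force: [0.5, -0.5, 0.6]
gripper_width: 10.5
```

```bash
python3 s.py
```

```text
[493.  323.1  45.9] -0.607 [ 0.85  0.51 -0.32 -0.   -0.72  1.68] [ 0.5 -0.5  0.6] 10.533159087969675 4.7
```

Request:
play_rows([
  [0,0,5],
  [0,0,10],
  [0,0,15],
  [0,0,15],
  [0,0,15],
  [0,0,15],
  [0,0,10],
  [0,0,5],
  [0,0,0],
], turn=[0,0,0,0,0,0,0,0,0])

```text
clock: 5.6
position: [482.8, 314.6, 129.7]
ee_rot: [0.953, -0.303, -0.005, 0.001]
contact_force: [-0.8, 0.9, -8.7]
gripper_width: 10.9
```

```bash
python3 s.py
```

```text
[482.8 314.6 129.7] -0.615 [ 0.85  0.4  -0.24 -0.01 -0.93  1.68] [-0.8  0.9 -8.7] 10.949970882886431 5.6
```

Request:
play_rows([
  [4,-12,0],
  [4,-22,0],
  [4,-30,0],
  [4,-32,0],
  [4,-32,0],
  [4,-32,0],
  [4,-32,0],
  [4,-32,0],
  [4,-32,0],
  [4,-30,0],
  [4,-22,0],
  [4,-12,0],
], turn=[0.02,0.03,0.03,0.03,0.03,0.03,0.03,0.03,0.03,0.03,0.03,0.02])

```text
clock: 6.8
position: [524.2, -17.1, 119.6]
ee_rot: [0.991, -0.13, -0.012, 0.006]
contact_force: [0.7, -0.2, -8.5]
gripper_width: 10.9
```

Request:
play_rows([
  [0,0,0],
  [0,0,0],
], turn=[0,0])

```text
clock: 7.0
position: [523.5, -18.9, 118.0]
ee_rot: [0.991, -0.132, -0.013, 0.006]
contact_force: [-0.1, -0.4, -8.1]
gripper_width: 10.8
```

```bash
python3 s.py
```

```text
[523.5 -18.9 118. ] -0.264 [ 0.27  0.34 -0.38  0.   -0.88  2.6 ] [-0.1 -0.4 -8.1] 10.76805258361053 7.0
```

Request:
play_rows([
  [2,-2,-4],
  [2,-2,-5],
  [2,-2,-5],
  [2,-2,-5],
  [1,-1,-4],
  [0,0,-2],
  [0,0,0],
  [0,0,0],
], turn=[0.01,0.01,0.005,0,0,0,0,0])

```text
clock: 7.8
position: [532.7, -26.1, 89.4]
ee_rot: [0.993, -0.117, -0.014, 0.006]
contact_force: [0.8, -0.3, -8.1]
gripper_width: 10.8
```

```bash
python3 s.py
cat > m2.py <<'E'
from fit import *
import sys
tag=sys.argv[1]; z=float(sys.argv[2]); p,a,s=tool()
for n in("top","side"):
    im,d=eyes.get_image(n); cv2.imwrite(f"pics/{n}{tag}.png",im[:,:,::-1]); np.save(f"{n}{tag}.npy",d)
    c=p[:2]-5*np.array([np.cos(a),np.sin(a)])
    W=cloud(n,d); m=(W[...,2]>z+31)&(W[...,2]<z+42)&(np.hypot(W[...,0]-c[0],W[...,1]-c[1])<110)
    # top-face points in plate frame, drop those near the handle/gripper; fit edges by least squares on outline
    w=W[m]; A=np.c_[w[:,:2],np.ones(len(w))]; co=np.linalg.lstsq(A,w[:,2],rcond=None)[0]
    print(n,len(w),"slope",co[:2].round(3),"z top at TCP",(np.r_[p[:2],1]@co).round(1))
vis=[cv2.resize(cv2.imread(f"pics/{n}{tag}.png")[y-75:y+75,x-75:x+75],(398,398),interpolation=cv2.INTER_CUBIC) for n in("top","side") for x,y in[proj(n,[p[0],p[1],z+20])[0].astype(int)]]
cv2.imwrite(f"pics/v{tag}.png",np.hstack(vis))
E
python3 m2.py 1 45
```

```text
[532.7 -26.1  89.4] -0.234 [ 0.26  0.39 -0.38  0.   -0.83  2.65] [ 0.8 -0.3 -8.1] 10.813180389083438 7.8
top 971 slope [-0.03  -0.027] z top at TCP 81.1
side 1063 slope [-0.031 -0.032] z top at TCP 81.2
```

View pics/v1.png

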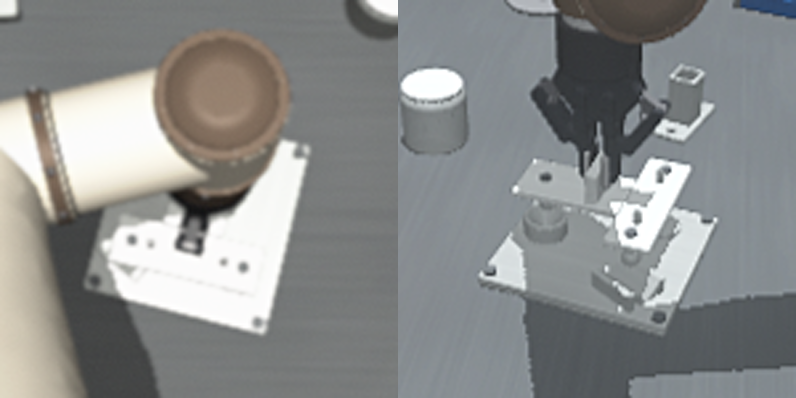

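```bash
cat > m3.py <<'E'
from fit import *
import sys
tag,n=sys.argv[1],sys.argv[2]; bx=np.array([float(v) for v in sys.argv[3:6]])
p,a,s=tool(); d=np.load(f"{n}{tag}.npy"); W=cloud(n,d)
zt=float(sys.argv[6]); h=W[...,2]; near=np.hypot(W[...,0]-p[0],W[...,1]-p[1])<120
m=near&(np.abs(h-zt)<7); w=W[m]
for _ in range(3):
    co=np.linalg.lstsq(np.c_[w[:,:2],np.ones(len(w))],w[:,2],rcond=None)[0]
    r=h-(W[...,0]*co[0]+W[...,1]*co[1]+co[2]); m=near&(np.abs(r)<2.5); w=W[m]
print("slope",co[:2].round(3),"top z at base centre",(co@np.r_[bx[:2],1]).round(1))
bad=cv2.dilate((near&(r>4)).astype(np.uint8),np.ones((3,3)))>0
bad|=np.isnan(h)
q=proj(n,[p[0],p[1],zt])[0].astype(int); x0,y0=q-60; win=(x0,y0,120,120); sl=np.s_[y0:y0+120,x0:x0+120]
T=m[sl].astype(float); ok=~bad[sl]
polys=[np.array([[-67,-68],[-23,-68],[-23,68],[-67,68]]),np.array([[-67,-28],[86,-28],[86,28],[-67,28]])]
def ren(v):
    c,s_=np.cos(v[2]/50),np.sin(v[2]/50); im=np.zeros((480,480),np.uint8)
    for P in polys:
        g=P@np.array([[c,s_],[-s_,c]])+v[:2]; X=np.c_[g,g@co[:2]+co[2]]
        cv2.fillConvexPoly(im,np.round(((proj(n,X)-[x0,y0]+.5)*4-.5)*16).astype(np.int32),255,shift=4)
    return cv2.resize(im,(120,120),interpolation=cv2.INTER_AREA)/255.
f=lambda v:(((ren(v)-T)**2)[ok]).sum()
v=np.r_[p[:2]-5*np.array([np.cos(a),np.sin(a)]),a*50]
for st in(5,1.5): v=minimize(f,v,method="Nelder-Mead",options=dict(initial_simplex=np.vstack([v]+[v+st*e for e in np.eye(3)]),xatol=.03,fatol=.01)).x
o=v*[1,1,.02]; print("plate top origin",o.round(3),"cost",round(f(v),1),"visible",T.sum())
# predicted foot-plane origin: shift along tilted normal 37 down
o2=o[:2]+37*co[:2]; print("origin at foot level",o2.round(1))
c,s_=np.cos(o[2]),np.sin(o[2]); 
print("move xy needed",(bx[:2]-o2).round(1),"turn",round(bx[2]-o[2],3))
E
python3 m3.py 1 side 528.1 -28.8 -.237 81; python3 m3.py 1 top 526.9 -24.9 -.241 81
```

```text
slope [-0.033 -0.034] top z at base centre 81.5
plate top origin [ 5.27733e+02 -2.22130e+01 -2.35000e-01] cost 41.7 visible 984.0
origin at foot level [526.5 -23.5]
move xy needed [ 1.6 -5.3] turn -0.002
slope [-0.034 -0.031] top z at base centre 81.2
plate top origin [ 5.26409e+02 -2.34230e+01 -2.33000e-01] cost 141.5 visible 801.0
origin at foot level [525.2 -24.6]
move xy needed [ 1.7 -0.3] turn -0.008
```

```bash
cat > m4.py <<'E'
from fit import *
g={"plate":(489,326.5,-.61),"base":(527,-26,-.24),"flange":(461,-298,-.385)}
for k,p in g.items():
    for n in("top","side"):
        im=cv2.imread(f"pics/{n}0.png"); gr=cv2.cvtColor(im,cv2.COLOR_BGR2GRAY).astype(float)
        W=cloud(n,np.load(n+"0.npy")); r={"plate":120,"base":150,"flange":75}[k]
        near=np.hypot(W[...,0]-p[0],W[...,1]-p[1])<r
        tab=np.median(gr[near&(np.abs(W[...,2])<3)]); ob=np.median(gr[near&(W[...,2]>5)])
        m=np.clip((gr-tab-8)/(ob-tab-8),0,1)*near        # soft coverage at edges
        inner=cv2.erode((near&(W[...,2]>5)).astype(np.uint8),np.ones((3,3)))>0; m[inner]=1
        lab=cv2.morphologyEx((m>.3).astype(np.uint8),cv2.MORPH_CLOSE,np.ones((5,5)))
        _,L,st,_=cv2.connectedComponentsWithStats(lab); i=1+np.argmax(st[1:,4]); m=m*cv2.dilate((L==i).astype(np.uint8),np.ones((3,3)))
        b=fit(n,k,m,p); print(k,n,b[0].round(3),round(b[1],1),"tab/ob",tab,ob)
E
python3 m4.py
```

```text
plate top [488.689 327.747  -0.612] 14.7 tab/ob 120.0 251.0
plate side [489.037 324.136  -0.613] 199.9 tab/ob 130.0 243.0
base top [ 5.27334e+02 -2.57330e+01 -2.39000e-01] 53.7 tab/ob 120.0 248.0
base side [ 5.27544e+02 -3.45940e+01 -2.35000e-01] 206.2 tab/ob 130.0 208.0
flange top [ 4.60306e+02 -2.97774e+02 -3.91000e-01] 38.2 tab/ob 121.0 209.0
flange side [ 4.61014e+02 -2.90367e+02 -3.62000e-01] 122.9 tab/ob 128.0 110.0
```

Request:
play_rows([
  [0.5,-0.5,-3],
  [0.5,-0.5,-4],
  [0.5,0,-4],
  [0,0,-4],
  [0,0,-3],
], turn=[0,0,0,0,0])

```text
clock: 8.4
position: [535.0, -27.0, 71.1]
ee_rot: [0.993, -0.117, -0.013, 0.006]
contact_force: [0.3, -0.2, -8.9]
gripper_width: 10.8
```

```bash
python3 s.py; python3 m2.py 2 26; python3 m3.py 2 side 527.4 -26.5 -.239 63;  python3 m3.py 2 top 527.3 -25.7 -.239 63
```

```text
[535.  -27.   71.1] -0.234 [ 0.25  0.42 -0.4   0.   -0.78  2.65] [ 0.3 -0.2 -8.9] 10.79695721493177 8.4
top 928 slope [-0.024 -0.027] z top at TCP 62.9
side 1055 slope [-0.031 -0.033] z top at TCP 62.4
slope [-0.032 -0.034] top z at base centre 62.7
plate top origin [ 5.29764e+02 -2.31630e+01 -2.36000e-01] cost 37.9 visible 981.0
origin at foot level [528.6 -24.4]
move xy needed [-1.2 -2.1] turn -0.003
slope [-0.026 -0.032] top z at base centre 63.2
plate top origin [ 5.28562e+02 -2.47250e+01 -2.36000e-01] cost 136.6 visible 766.0
origin at foot level [527.6 -25.9]
move xy needed [-0.3  0.2] turn -0.003
```

Aligned within about 1 mm, and the foot level is about 26 mm. Lowering the last 9 mm.

Request:
play_rows([
  [-0.3,-0.5,-2],
  [0,0,-2],
  [0,0,-1.5],
  [0,0,-1],
], turn=[0,0,0,0])

```text
clock: 8.9
position: [534.4, -27.5, 64.6]
ee_rot: [0.993, -0.116, -0.013, 0.006]
contact_force: [-4.5, 1.0, -0.5]
gripper_width: 10.8
```

Request:
play_rows([
  [-0.8,0.2,-0.5],
  [-0.5,0,-0.5],
  [0,0,-0.5],
], turn=[0,0,0])

```text
clock: 9.2
position: [533.9, -27.0, 64.0]
ee_rot: [0.993, -0.116, -0.012, 0.006]
contact_force: [-1.8, 0.9, -1.8]
gripper_width: 10.5
```

Request:
play_rows([
  [-0.5,0.2,-1],
  [-0.3,0,-1],
  [0,0,-1],
], turn=[0,0,0])

```text
clock: 9.5
position: [533.8, -26.9, 63.7]
ee_rot: [0.993, -0.117, -0.011, 0.006]
contact_force: [-3.7, 1.5, 4.4]
gripper_width: 11.0
```

```bash
python3 s.py; python3 m2.py 3 17; python3 m3.py 3 side 527.4 -26.5 -.239 54;  python3 m3.py 3 top 527.3 -25.7 -.239 54
```

```text
[533.8 -26.9  63.7] -0.234 [ 0.25  0.43 -0.41  0.   -0.76  2.65] [-3.7  1.5  4.4] 10.971714874426485 9.5
top 816 slope [-0.015 -0.018] z top at TCP 55.3
side 1056 slope [-0.023 -0.033] z top at TCP 55.3
slope [-0.024 -0.032] top z at base centre 55.7
plate top origin [ 5.29237e+02 -2.27520e+01 -2.39000e-01] cost 49.5 visible 970.0
origin at foot level [528.3 -23.9]
move xy needed [-0.9 -2.6] turn 0.0
slope [-0.028 -0.028] top z at base centre 55.5
plate top origin [ 5.27615e+02 -2.40530e+01 -2.38000e-01] cost 136.2 visible 754.0
origin at foot level [526.6 -25.1]
move xy needed [ 0.7 -0.6] turn -0.001
```

Request:
play_rows([
  [0,0,0],
  [0,0,0],
  [0,0,0],
  [0,0,0],
  [0,0,0],
  [0,0,0],
  [0,0,0],
  [0,0,0],
], turn=[0,0,0,0,0,0,0,0], grip=1)

```text
clock: 10.4
position: [538.4, -26.6, 65.0]
ee_rot: [0.993, -0.115, -0.006, 0.005]
contact_force: [0.5, -0.4, 1.5]
gripper_width: 85.0
```

```bash
python3 s.py; python3 m2.py 4 17; python3 m3.py 4 side 527.4 -26.5 -.239 54;  python3 m3.py 4 top 527.3 -25.7 -.239 54
```

```text
[538.4 -26.6  65. ] -0.23 [ 0.25  0.43 -0.41  0.01 -0.75  2.65] [ 0.5 -0.4  1.5] 84.99979147598798 10.4
top 866 slope [-0.006  0.002] z top at TCP 53.9
side 1060 slope [-0.001 -0.01 ] z top at TCP 54.5
slope [ 0.001 -0.004] top z at base centre 54.7
plate top origin [ 5.2817e+02 -2.3370e+01 -2.3700e-01] cost 31.1 visible 950.0
origin at foot level [528.2 -23.5]
move xy needed [-0.8 -3. ] turn -0.002
slope [-0.012  0.003] top z at base centre 53.9
plate top origin [ 5.27018e+02 -2.48430e+01 -2.36000e-01] cost 113.3 visible 680.0
origin at foot level [526.6 -24.7]
move xy needed [ 0.7 -1. ] turn -0.003
```

View pics/v4.png

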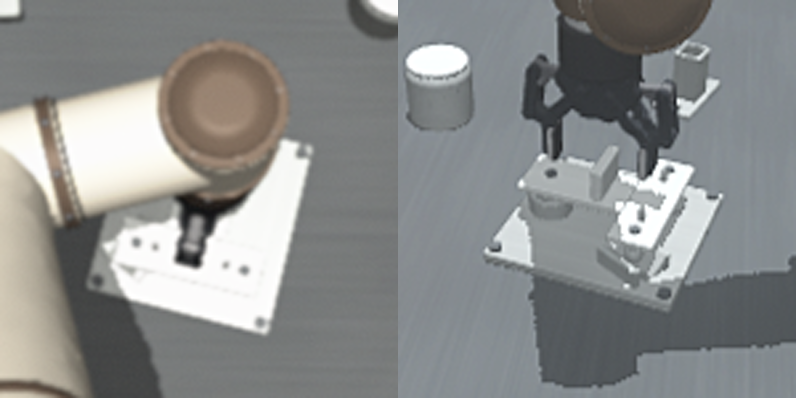

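Request:
play_rows([
  [0,0,5],
  [0,0,12],
  [0,0,18],
  [0,0,20],
  [0,0,20],
  [-4,-10,10],
  [-8,-20,0],
  [-8,-25,0],
  [-8,-25,0],
  [-8,-25,0],
  [-8,-25,0],
  [-8,-25,0],
], turn=[0,0,0,0,0,-0.08,-0.13,-0.13,-0.13,-0.13,-0.13,-0.13])

```text
clock: 11.7
position: [487.6, -184.3, 166.3]
ee_rot: [0.848, -0.529, -0.0, 0.001]
contact_force: [-0.0, 0.3, 0.5]
gripper_width: 85.3
```

Request:
play_rows([
  [-7,-25,0],
  [-7,-25,0],
  [-5,-20,0],
  [-3,-12,0],
  [0,-5,0],
  [0,0,0],
  [0,0,0],
], turn=[-0.13,-0.13,-0.13,-0.13,-0.13,-0.06,0])

```text
clock: 12.4
position: [463.6, -278.8, 175.0]
ee_rot: [-0.597, 0.802, -0.004, 0.001]
contact_force: [-0.9, 0.9, -0.3]
gripper_width: 85.3
```

```bash
python3 s.py
```

```text
[ 463.6 -278.8  175. ] -1.862 [-0.24  0.29 -0.29  0.   -0.99  1.52] [-0.9  0.9 -0.3] 85.30581305681663 12.4
```

Request:
play_rows([
  [-1,-5,-12],
  [-1,-5,-18],
  [-1,-5,-18],
  [0,-3,-18],
  [0,0,-12],
  [0,0,-5],
  [0,0,0],
], turn=[-0.03,-0.03,-0.03,-0.01,0,0,0])

```text
clock: 13.1
position: [459.7, -297.3, 88.5]
ee_rot: [-0.555, 0.832, -0.005, 0.001]
contact_force: [0.1, -0.9, 0.0]
gripper_width: 85.6
```

```bash
python3 s.py
python3 - <<'E'
from h import *
p,a,s=tool(); im,d=eyes.get_image("side")
x,y=proj("side",[460,-298,50])[0].astype(int)
t=cv2.resize(im[y-50:y+50,x-50:x+50],(500,500),interpolation=cv2.INTER_CUBIC)
cv2.imwrite("pics/fl.png",t[:,:,::-1])
E
```

```text
[ 459.7 -297.3   88.5] -1.964 [-0.28  0.4  -0.38  0.01 -0.78  1.45] [ 0.1 -0.9  0. ] 85.55581169856364 13.1
```

View pics/fl.png

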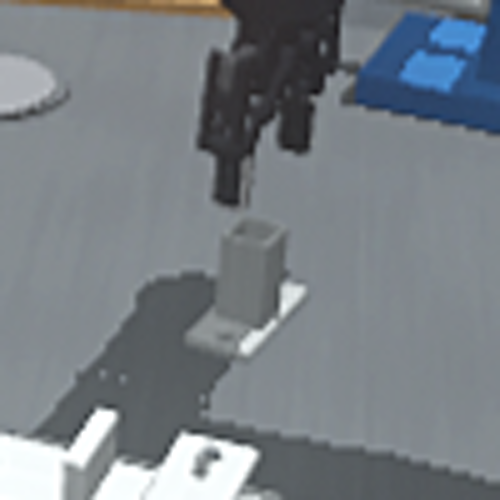

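The crop shows the fingers straddling the tube (tube at about (252,270), fingers at (228,180) and (295,120)). Descending.

Request:
play_rows([
  [0,0,-8],
  [0,0,-12],
  [0,0,-12],
  [0,0,-12],
  [0,0,-8],
  [0,0,-4],
  [0,0,-1],
  [0,0,0],
], turn=[0,0,0,0,0,0,0,0])

```text
clock: 13.95
position: [461.7, -297.6, 29.6]
ee_rot: [-0.556, 0.831, -0.008, 0.003]
contact_force: [0.8, 0.2, -0.3]
gripper_width: 85.5
```

```bash
python3 s.py
```

```text
[ 461.7 -297.6   29.6] -1.963 [-0.27  0.48 -0.43  0.01 -0.64  1.45] [ 0.8  0.2 -0.3] 85.47645557646487 13.95
```

Request:
play_rows([
  [-0.5,0,-1],
  [0,0,0],
  [0,0,0],
  [0,0,0],
  [0,0,0],
  [0,0,0],
  [0,0,0],
  [0,0,0],
], turn=[0,0,0,0,0,0,0,0], grip=-1)

```text
clock: 14.75
position: [462.1, -297.8, 30.1]
ee_rot: [-0.556, 0.831, -0.009, 0.004]
contact_force: [0.8, 0.2, 0.2]
gripper_width: 31.4
```

```bash
python3 s.py
```

```text
[ 462.1 -297.8   30.1] -1.963 [-0.27  0.48 -0.43  0.01 -0.64  1.45] [0.8 0.2 0.2] 31.378334717207892 14.75
```

Request:
play_rows([
  [0,0,5],
  [0,0,12],
  [0,0,18],
  [0,0,20],
  [0,0,20],
  [0,0,15],
  [0,5,5],
  [2,15,0],
  [2,25,0],
  [2,30,0],
  [2,30,0],
  [2,30,0],
], turn=[0,0,0,0,0,0,0,0.02,0.02,0.02,0.02,0.02])

```text
clock: 15.95
position: [466.9, -156.1, 129.1]
ee_rot: [-0.597, 0.802, -0.006, 0.003]
contact_force: [0.1, 0.3, -2.4]
gripper_width: 31.2
```

Request:
play_rows([
  [3,30,0],
  [3,30,0],
  [3,25,0],
  [3,15,0],
  [2,6,0],
  [0,0,0],
  [0,0,0],
], turn=[0.02,0.02,0.01,0,0,0,0])

```text
clock: 16.65
position: [474.5, -37.9, 124.5]
ee_rot: [-0.623, 0.782, -0.002, -0.001]
contact_force: [0.4, -0.7, -3.0]
gripper_width: 31.1
```

```bash
python3 s.py
```

```text
[474.5 -37.9 124.5] -1.797 [ 0.27  0.25 -0.5   0.01 -0.82  1.07] [ 0.4 -0.7 -3. ] 31.139992030513373 16.65
```

Request:
play_rows([
  [2,4,-2],
  [2,5,-4],
  [2,5,-4],
  [2,4,-4],
  [1,2,-2],
  [1,1,0],
  [0,0,0],
  [0,0,0],
], turn=[-0.01,0,0,0,0,0,0,0])

```text
clock: 17.45
position: [484.7, -17.4, 106.1]
ee_rot: [-0.617, 0.787, -0.001, -0.002]
contact_force: [1.3, -0.1, -2.2]
gripper_width: 31.4
```

```bash
cat > v5.py <<'E'
from h import *
import sys
tag=sys.argv[1]; p,a,s=tool(); print(p.round(1),round(a,3),s["contact_force"].round(1),s["ee_rot"].round(4),s["clock"])
v=[]
for n in("top","side"):
    im,d=eyes.get_image(n); np.save(f"{n}{tag}.npy",d); cv2.imwrite(f"pics/{n}{tag}.png",im[:,:,::-1])
    x,y=proj(n,[490,-15,65])[0].astype(int); v.append(cv2.resize(im[y-40:y+40,x-40:x+40],(400,400),interpolation=cv2.INTER_CUBIC))
cv2.imwrite(f"pics/v{tag}.png",np.hstack(v)[:,:,::-1])
E
python3 v5.py 5
```

```text
[484.7 -17.4 106.1] -1.812 [ 1.3 -0.1 -2.2] [-0.6168  0.7871 -0.0014 -0.0023] 17.45
```

View pics/v5.png

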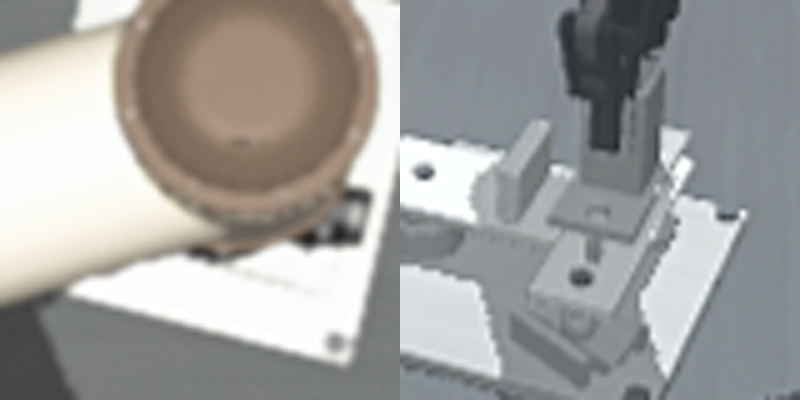

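```bash
cat > m6.py <<'E'
from fit import *
import sys
tag=sys.argv[1]; zt=float(sys.argv[2]); n="side"; p,a,s=tool(); yaw=a+np.pi/2
d=np.load(n+tag+".npy"); W=cloud(n,d); h=W[...,2]; near=np.hypot(W[...,0]-p[0],W[...,1]-p[1])<65
m=near&(np.abs(h-zt)<5); w=W[m]; zt=np.median(w[:,2]); print("flange top z",zt.round(1),m.sum())
c=np.array([np.cos(yaw),np.sin(yaw)]); e=np.array([-c[1],c[0]])
m=near&(np.abs(h-zt)<4); w=W[m]; u=(w[:,:2]-p[:2])@c; v=(w[:,:2]-p[:2])@e
print("u range",np.percentile(u,[1,99]).round(1),"v range",np.percentile(v,[1,99]).round(1))
bad=cv2.dilate((near&(h>zt+5)).astype(np.uint8),np.ones((3,3)))>0; bad|=np.isnan(h)
q=proj(n,[p[0],p[1],zt])[0].astype(int); x0,y0=q-40; T=m[y0:y0+80,x0:x0+80].astype(float); ok=~bad[y0:y0+80,x0:x0+80]
P=np.array([[-22,-47],[22,-47],[22,47],[-22,47]])
def ren(g):
    X=P@np.array([c,e])+g[:2]; im=np.zeros((320,320),np.uint8)
    cv2.fillConvexPoly(im,np.round(((proj(n,np.c_[X,np.full(4,zt)])-[x0,y0]+.5)*4-.5)*16).astype(np.int32),255,shift=4)
    return cv2.resize(im,(80,80),interpolation=cv2.INTER_AREA)/255.
f=lambda g:(((ren(g)-T)**2)[ok]).sum()
g=p[:2].copy()
for st in(4,1): g=minimize(f,g,method="Nelder-Mead",options=dict(initial_simplex=np.vstack([g,g+[st,0],g+[0,st]]),xatol=.03)).x
print("flange centre side",g.round(1),"cost",round(f(g),1),"TCP",p.round(1),"diff",(g-p[:2]).round(1))
E
python3 m6.py 5 82
python3 m3.py 5 side 528.2 -23.4 -.239 54
```

```text
flange top z 83.1 292
u range [-23.4  52.4] v range [-46.3  47.8]
flange centre side [483.5 -14.1] cost 23.0 TCP [484.7 -17.4 106.2] diff [-1.2  3.3]
slope [ 0.001 -0.003] top z at base centre 54.6
plate top origin [508.869 -45.155  -2.168] cost 263.9 visible 625.0
origin at foot level [508.9 -45.3]
move xy needed [19.3 21.9] turn 1.929
```

Request:
play_rows([
  [0.4,1,-2],
  [0.4,0.6,-3],
  [0,0,-3],
  [0,0,-1],
  [0,0,0],
], turn=[0,0,0,0,0])

```text
clock: 18.05
position: [485.5, -15.8, 96.7]
ee_rot: [-0.617, 0.787, -0.002, -0.002]
contact_force: [-0.4, 0.8, -1.3]
gripper_width: 31.2
```

```bash
python3 v5.py 6; python3 m6.py 6 72
```

```text
[485.5 -15.8  96.7] -1.813 [-0.4  0.8 -1.3] [-0.6166  0.7873 -0.0015 -0.0019] 18.05
flange top z 73.4 277
u range [-23.6  50.8] v range [-45.4  48.1]
flange centre side [484.3 -12. ] cost 27.0 TCP [485.6 -15.8  96.9] diff [-1.3  3.8]
```

View pics/v6.png

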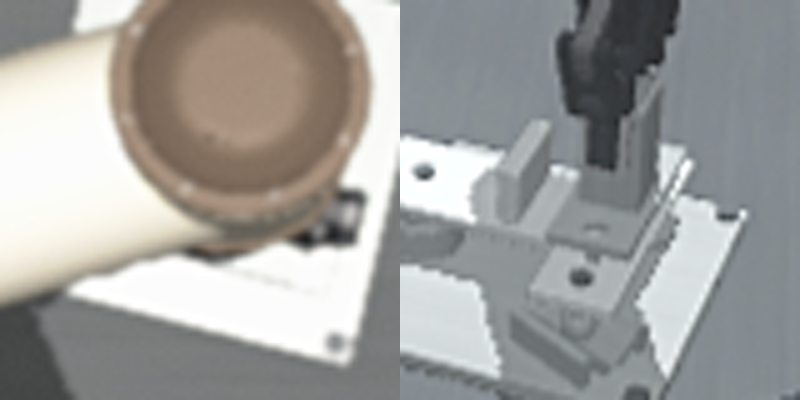

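Request:
play_rows([
  [0,-0.3,-2],
  [0,0,-2],
  [0,0,-2],
  [0,0,-1],
], turn=[0,0,0,0])

```text
clock: 18.55
position: [485.8, -16.1, 89.6]
ee_rot: [-0.617, 0.787, -0.002, -0.001]
contact_force: [0.4, 0.7, -1.6]
gripper_width: 31.5
```

Forces unchanged with the underside at about 59.5 mm, which is below the pin tapers. Continuing.

Request:
play_rows([
  [0,0,-2],
  [0,0,-1.5],
  [0,0,-1],
  [0,0,-0.5],
], turn=[0,0,0,0])

```text
clock: 18.95
position: [485.8, -16.1, 84.0]
ee_rot: [-0.617, 0.787, -0.002, -0.002]
contact_force: [-0.5, 0.6, -0.4]
gripper_width: 31.5
```

Request:
play_rows([
  [0,0,-0.4],
  [0,0,-0.3],
  [0,0,0],
], turn=[0,0,0])

```text
clock: 19.25
position: [485.9, -16.1, 84.0]
ee_rot: [-0.617, 0.787, -0.002, -0.001]
contact_force: [0.6, -0.3, -2.7]
gripper_width: 31.3
```

Request:
play_rows([
  [0,0,0],
  [0,0,0],
  [0,0,0],
  [0,0,0],
  [0,0,0],
  [0,0,0],
  [0,0,0],
  [0,0,0],
], turn=[0,0,0,0,0,0,0,0], grip=1)

```text
clock: 20.05
position: [487.7, -15.9, 85.0]
ee_rot: [-0.617, 0.787, -0.003, 0.0]
contact_force: [0.4, -0.2, -0.6]
gripper_width: 85.4
```

```bash
python3 v5.py 7; python3 m6.py 7 60
```

```text
[487.7 -15.9  85. ] -1.812 [ 0.4 -0.2 -0.6] [-6.170e-01  7.869e-01 -3.000e-03  4.000e-04] 20.05
flange top z 59.9 338
u range [-25.1  51.1] v range [-46.3  57.8]
flange centre side [485.1 -12.1] cost 41.9 TCP [487.7 -15.9  85. ] diff [-2.6  3.8]
```

Request:
play_rows([
  [0,0,5],
  [0,0,10],
  [0,0,15],
  [0,0,20],
  [0,0,20],
  [0,0,20],
  [-3,20,5],
  [-3,40,0],
  [-3,45,0],
  [-3,45,0],
  [-3,40,0],
  [0,20,0],
], turn=[0,0,0,0,0,0,0,0,0,0,0,0])

```text
clock: 21.35
position: [472.4, 199.2, 195.1]
ee_rot: [-0.615, 0.789, -0.004, 0.006]
contact_force: [-0.2, 0.6, 0.2]
gripper_width: 85.1
```

Request:
play_rows([
  [0,20,0],
  [0,20,0],
  [0,10,0],
  [0,0,0],
  [0,0,0],
], turn=[0,0,0,0,0])

```text
clock: 21.85
position: [471.8, 254.2, 198.9]
ee_rot: [-0.617, 0.787, -0.004, 0.009]
contact_force: [0.6, 0.4, -0.1]
gripper_width: 85.3
```

```bash
python3 v5.py 8
python3 - <<'E'
from fit import *
M["seated"]=M["base"]+[b+[0,0,16.8] for b in M["plate"][:3]]+[b+[-45,0,53.8] for b in M["flange"]]
M["fl"]=[b for b in M["flange"]]
for n in("top","side"):
    d=np.load(n+"8.npy"); W=cloud(n,d)
    c=np.array([527,-25.5]); ax=np.array([np.cos(-.239),np.sin(-.239)]); ay=np.array([-ax[1],ax[0]])
    u=(W[...,:2]-c)@ax; v=(W[...,:2]-c)@ay; z=W[...,2]
    m=(z>50)&(z<57.5)&(abs(u)<100)&(abs(v)<80); w=W[m]
    co=np.linalg.lstsq(np.c_[u[m],v[m],np.ones(m.sum())],w[:,2],rcond=None)[0]; print(n,"plate slope u,v, z0",co.round(3))
    f=(abs(z-60)<2.5)&(abs(u+45)<30)&(abs(v)<50); print(" flange face z",np.median(z[f]).round(1),"u",np.percentile(u[f],[2,98]).round(1),"v",np.percentile(v[f],[2,98]).round(1))
    for vv in(-38,38):
        g=f&(abs(v-vv)<9); print("  end",vv,"z",np.median(z[g]).round(1),g.sum())
    t=(z>116)&(z<124)&(abs(u+45)<30)&(abs(v)<30); print(" tube top",t.sum(),np.median(u[t]).round(1),np.median(v[t]).round(1))
E
```

```text
[471.8 254.2 198.9] -1.813 [ 0.6  0.4 -0.1] [-0.6166  0.7872 -0.0044  0.0087] 21.85
top plate slope u,v, z0 [-1.000e-03 -0.000e+00  5.439e+01]
 flange face z 60.3 u [-66.6 -23.8] v [-46.8  45.5]
  end -38 z 60.2 99
  end 38 z 60.5 93
 tube top 67 -44.6 -0.6
side plate slope u,v, z0 [ 4.000e-03 -1.800e-02  5.442e+01]
 flange face z 60.0 u [-63.3 -46. ] v [13.4 41.6]
  end -38 z nan 0
  end 38 z 60.1 1
 tube top 0 nan nan
  return _methods._mean(a, axis=axis, dtype=dtype,
  ret = ret.dtype.type(ret / rcount)
```

View pics/v8.png

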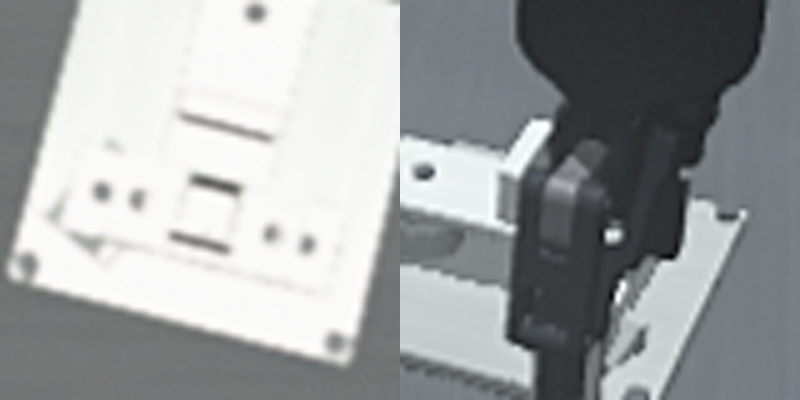

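In the top view the plate is level and its face is at the seated height. The flange is flat, with its centre within about 1 mm of pins_mid. The gripper hides it in the side view. Handing in.

```bash
python3 -c "
from bench import arm
print(arm.job_done())"
```

```text
the job is handed in; nothing more can be done
None
```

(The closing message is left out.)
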